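Lay out the fittings and nest the parts cups on the injector overhaul mat

ROBOT

A 6-joint arm with a two-finger parallel gripper is mounted at the origin on a cart in front of the work surface, level with it; the furniture and walls round the work are solid. World frame = base frame: x ahead of the robot, y to its left, z up, the work surface at z = 0. Lengths are in m, angles in degrees, forces in N, time in s.
With the tool pointing down it reaches from about 0.275 to 1 m from the base axis. Payload 8.4 kg.
Tool frame: the origin (TCP) lies at the very end of the fingers, on their centre line; the grasp point (between the pads) lies 19 mm behind it; z points along the fingers, y is the line along which they close (so a half turn about z gives the same grasp; the last joint's range is limited). The gripper opens to 85 mm and grips with 20 to 120 N. Pads are 22 mm wide; open, the fingers measure 114 mm over their backs; the gripper's body (76 mm by 85 mm) begins 54 mm behind the grasp point. The pads swing forward as they close: fully open they stand 13 mm farther back than shut.
Start: joints at [69.477, 20.225, 93.587, -0, 66.188, -0.138], TCP at [0.218, 0.586, 0.231] pointing down, gripper open.
Joint ranges: [-150.9, 150.9], [-52.94, 120.26], [3.33, 152.33], [-74.26, 254.26], [0, 154.13], [-172.89, 172.89]. Speed limits (degrees/s): [127.2, 127.2, 159.86, 180, 180, 180].

INTERFACE

Orientations are given as [roll, pitch, yaw] about the fixed x, y, z axes, in that order (R = Rz(yaw) Ry(pitch) Rx(roll)).
In Python, from workcell import state, eyes, workorder gives the robot as it stands.
- The arm moves only by the shell command python3 -m inch 'ROWS' [FORCE]. ROWS is JSON, a list that holds one entry, the list of rows, each a list of 7 numbers: the shift along the world's x, y, z normalised to -1 to 1, where 1 is 0.025 m, then the turn, a rotation vector about the world's x, y, z normalised to -1 to 1, where 1 is 4 degrees, then the opening, from 0 (shut) to 1 (fully open). A call has 1 to 12 rows; each row shifts and turns the commanded pose from where the row before left it; what a row does not reach is not made up. A row lasts 1/10 s, in which the tool goes at most 50 mm and 8.59 degrees, less where a joint would pass 70% of its speed; a pose out of reach is approached as far as the arm can. A call with a number of a shift or a turn outside -1 to 1 is refused whole. A call with a gripper value outside its range is refused whole. The fingers move at their own pace and stop on an object; FORCE is the grip in N (left out, the last holds). Time passes only in rows, so rows that do not move let the fingers close. It gives the time, the measured TCP pose, the force, the opening and the grip force at its end, in the units of the state.
- state(): the state, without advancing time (a new reading comes with each control period).
- eyes.camera(name): name is "side" or "top" or "wrist"; returns the picture (480x640x3 uint8, red, green, blue); there is no depth.
- eyes.camera_model(name): a dict with "fx", "fy", "cx", "cy" (pixels), "k1" (the pictures are not rectified: a ray, as slopes to the right and down, at radius r is drawn at 1 + k1 r^2 times it, then the intrinsics apply), "view" (4x4, takes a point from world to camera coordinates); the wrist camera has in their place "mount" (4x4, takes a point from camera to tool coordinates, whose origin is the TCP and whose axes are the flange's). Camera axes: x right, y up, looking along -z (the intrinsics and any distortion apply to the point x, -y, -z); pixel columns grow to the right and rows downward; lengths in m; the calibration is good to about 2 mm. A picture is of the moment at which its call begins: read the wrist's pose just before it. camera_model takes no time and is no camera call.
- workorder.finish_job(): hands the job in; it is judged then, once.
The state is a dict: "time": time; "q": joint angles; "dq": joint speeds; "joint_efforts": joint torques, N m; "tcp_pos": TCP position; "tcp_rot": TCP orientation; "ft_force": force on the tool from outside, world axes, zero at the start; "moment": the same for the moment, N m; "width": opening from 0.0 (shut) to 1.0 (fully open); "finger_force": force on a finger pad.
Only numpy, scipy, OpenCV 4.12 (cv2) and the standard library are available. Lean on these libraries where they do the work, as an engineer would, in place of code of your own. Each camera call takes 0.05 s, during which the arm holds its last target. There are 200 camera calls.

TASK

Set out the mat for the next injector overhaul: stand the brass adaptor centred in the ring next to the pressure gauge, the nozzle nut centred in the ring next to the grease tub, and the two round parts cups, one nested fully home in the other, centred in the middle ring between them. Everything stands upright as it does now. The square cup does not nest with the round ones: leave it where it is, and do not shift the gauge or the tub.

Things in the scene. Friction and masses are not known exactly. Their poses are not given: they have to be found in the camera images.
- layout_mat: Black rubber mat fixed on the bench, 100 x 390 x 3 mm, three equal flat printed grey rings (64 mm diameter) in a row. Origin: centre of the underside; x across, y along the mat, z up, top at z = 3 mm. Ring centres at x = 0, y = -80, 0, +80 mm in its frame. The grease tub stands beyond one end ring, the gauge beyond the other; which is at which end varies.
- round_cup_a: Aluminium parts cup, ROUND, open top, 46 mm high, 60 g: straight collar 56 mm outside diameter from z = 28 to 46 mm (grip here, from outside), sloping shoulder, tapered body 45 mm diameter at z = 25 mm to 36 mm at the foot; wall 2.5 mm. Origin: centre of underside, z up. Nested, the upper cup's shoulder rests on the lower rim, its origin 19 mm above the lower's, its collar wholly clear above.
- round_cup_b: The second round cup, identical to round_cup_a (same size, origin and axes). Either may be the lower one.
- square_cup: Aluminium cup of the same height (46 mm) but SQUARE: collar 54 x 54 mm, body 44 x 44 mm; does not fit into a round cup. Stands loose among the things to be moved and stays where it is. Origin: centre of the underside, z up.
- nozzle_nut: Grey steel nozzle cap nut standing upright, wide end down: round, 23 mm diameter up to about 20 mm height, narrower above, 38 mm high with its tip, 45 g. Origin: centre of the underside, z up.
- adaptor: Brass screwed adaptor standing on its hexagon: hexagon 24 mm across flats and 27 mm across corners, 12 mm high, above it a round threaded shank about 19 mm diameter from z = 18 to 34 mm (grip it there, any direction), 35 mm high overall, 70 g. Origin: centre of the underside, z up.
- grease_tub: Round screw-lid tub (white with a red lid), 59 mm diameter, 42 mm high, standing loose on one end of the mat about 160 mm from the mat's centre. Not to be moved. Origin: centre of the underside, z up.
- pressure_gauge: Round black dial gauge lying on its back, dial about 65 mm diameter with a brass stem, 90 x 66 x 32 mm overall, loose on the other end of the mat, about 160 mm from the mat's centre. Not to be moved. Origin: middle of its outline at the underside, z up; the stem points to its -x.

How it is judged:
By the outcome, as a careful person would: the job done as asked, in the order asked, and still so for the second after the job is handed in, with the robot touching nothing.
It also fails if it takes over 90 s, if anything falls off the work surface, if the arm or the gripper's body presses on something with over 40 N, if the wrist force passes 120 N, or if a joint passes its speed limit or range.

## Working session

There is one attempt and no reset: what is moved stays moved. The work goes in short steps, Python scripts to look and compute and a shell command to move; the robot and the scene stay as the last step left them, time stands still between calls to the robot, and variables do not carry over. Pictures are saved under pics/ and viewed, at most 14 in all, crops included, and the job is handed in when it is done.

```bash
mkdir -p pics; ls; python3 - <<'E'
from workcell import state, eyes
import cv2,numpy as np
s=state();print(s['time'],s['tcp_pos'],s['tcp_rot'],s['width'])
for n in('top','side'):
    im=eyes.camera(n);cv2.imwrite(f'pics/{n}0.png',im[:,:,::-1]);m=eyes.camera_model(n);print(n,{k:np.round(v,4).tolist() for k,v in m.items()})
print(eyes.camera_model('wrist'))
E
```

```text
pics
0.0 [0.21753613 0.58538607 0.2305523 ] [-1.79917339e+02  2.54180650e-04  1.59616063e+02] 0.9964415159005683
top {'fx': 523.1625, 'fy': 523.1625, 'cx': 328.4343, 'cy': 244.7246, 'k1': -0.1036, 'view': [[-0.0164, -0.9997, -0.0169, 0.0782], [0.9866, -0.0189, 0.1619, -0.5204], [-0.1622, -0.014, 0.9867, -1.001], [0.0, 0.0, 0.0, 1.0]]}
side {'fx': 542.5277, 'fy': 542.5277, 'cx': 321.5954, 'cy': 248.9525, 'k1': -0.1415, 'view': [[0.9954, -0.0954, 0.0069, -0.5142], [0.0418, 0.4983, 0.866, -0.1068], [-0.086, -0.8617, 0.5, -0.8734], [0.0, 0.0, 0.0, 1.0]]}
{'fx': 372.4811994980664, 'fy': 372.4811994980664, 'cx': 322.8063329776105, 'cy': 243.05359661875232, 'k1': 0.025592298399134687, 'mount': array([[ 1.32887889e-03,  9.62208625e-01,  2.72310109e-01,
         7.02521079e-02],
       [ 9.99998620e-01, -1.55023477e-03,  5.97745753e-04,
         1.26374563e-04],
       [ 9.97300718e-04,  2.72308939e-01, -9.62209357e-01,
        -1.43655050e-01],
       [ 0.00000000e+00,  0.00000000e+00,  0.00000000e+00,
         1.00000000e+00]])}
```

View pics/top0.png

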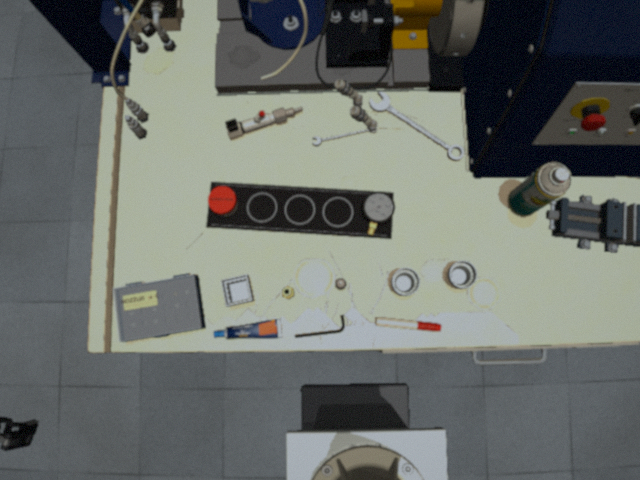

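View pics/side0.png

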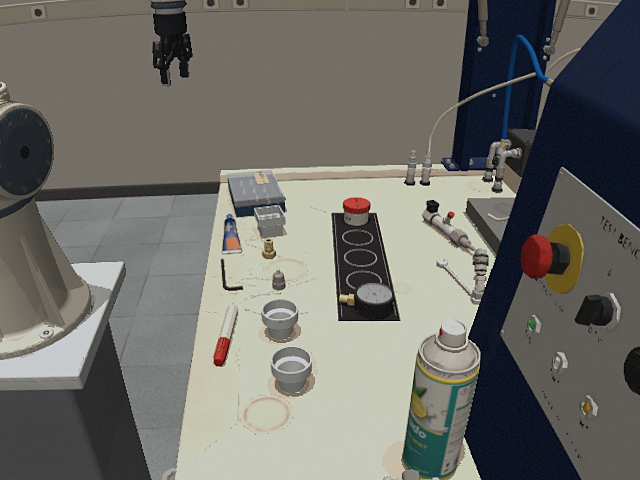

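The top view shows the tub at px (222,200), the rings at (262,207), (300,209) and (338,212), and the gauge at (378,207). The square cup is at (238,290), the adaptor at (289,292), the nut at (341,283) and the round cups at (404,281) and (460,275). The side view agrees: the tub is at +y and the gauge at -y.

```bash
cat > h.py <<'E'
from workcell import state, eyes
import cv2, numpy as np
from scipy.spatial.transform import Rotation as R
def snap(n):
    s=state(); im=eyes.camera(n); m=eyes.camera_model(n)
    if n=='wrist':
        T=np.eye(4);T[:3,:3]=R.from_euler('xyz',s['tcp_rot'],degrees=True).as_matrix();T[:3,3]=s['tcp_pos']
        T=T@m['mount']
    else: T=np.linalg.inv(m['view'])
    return im,m,T
def pt(m,T,px,z):
    "pixels -> world points on plane z"
    px=np.atleast_2d(px).astype(float)
    K=np.array([[m['fx'],0,m['cx']],[0,m['fy'],m['cy']],[0,0,1]])
    u=cv2.undistortPoints(px[:,None],K,np.array([m['k1'],0,0,0.]))[:,0]
    d=np.c_[u[:,0],-u[:,1],-np.ones(len(u))]@T[:3,:3].T; o=T[:3,3]
    return (o+d*((z-o[2])/d[:,2])[:,None])[:,:2]
def circ(p):
    A=np.c_[2*p,np.ones(len(p))]; s=np.linalg.lstsq(A,(p**2).sum(1),rcond=None)[0]
    return np.round([s[0],s[1],2*np.sqrt(s[2]+s[0]**2+s[1]**2)],4)
E
python3 - <<'E'
from h import *
im,m,T=snap('top')
for n,p,z in [('tub',(222,200),.042),('r1',(262,207),.003),('r2',(300,209),.003),('r3',(338,212),.003),('gauge',(378,207),.03),('sq',(238,290),.046),('ad',(289,292),.035),('nut',(341,283),.035),('A',(404,281),.046),('B',(460,275),.046)]:
    print(n,np.round(pt(m,T,p,z)[0],3))
E
```

```text
tub [0.619 0.285]
r1 [0.612 0.208]
r2 [0.605 0.128]
r3 [0.597 0.048]
gauge [ 0.6   -0.033]
sq [0.434 0.249]
ad [0.429 0.149]
nut [0.445 0.045]
A [ 0.446 -0.079]
B [ 0.456 -0.19 ]
```

```bash
python3 -m inch '[[[0.63,-1,0.25,0,0,-0.92,1],[0.63,-1,0.25,0,0,-0.92,1],[0.63,-1,0.25,0,0,-0.92,1],[0.63,-1,0.25,0,0,-0.92,1],[0.63,-1,0.25,0,0,-0.92,1],[0.63,-1,0.25,0,0,-0.92,1],[0.63,-1,0.25,0,0,-0.92,1],[0.63,-1,0.25,0,0,-0.92,1],[0.63,-1,0.25,0,0,-0.92,1],[0.63,-1,0.25,0,0,-0.92,1]]]'
python3 -m inch '[[[0.63,-1,0.25,0,0,-0.92,1],[0.63,-1,0.25,0,0,-0.92,1],[0.63,-1,0.25,0,0,-0.92,1],[0.63,-1,0.25,0,0,-0.92,1],[0.63,-1,0.25,0,0,-0.92,1],[0.63,-1,0.25,0,0,-0.92,1],[0.63,-1,0.25,0,0,-0.92,1],[0.63,-1,0.25,0,0,-0.92,1],[0.63,-1,0.25,0,0,-0.92,1],[0,0,0,0,0,0,1],[0,0,0,0,0,0,1]]]'
python3 - <<'E'
from h import *
im,m,T=snap('wrist');cv2.imwrite('pics/w1.png',im[:,:,::-1]);np.savez('w1.npz',T=T)
print(state()['time'],state()['q'])
E
```

```text
time: 1.15
tcp_pos: [0.3756, 0.3347, 0.2939]
tcp_rot: [-180.0, 0.0, 122.7]
ft_force: [0.4, 0.4, -0.2]
width: 1.001
finger_force: 0.0
time: 2.25
tcp_pos: [0.5169, 0.1106, 0.3497]
tcp_rot: [-180.0, -0.0, 89.7]
ft_force: [-0.2, 0.1, 0.2]
width: 1.001
finger_force: 0.0
2.3 [1.19574764e+01 6.02361080e+00 9.67943146e+01 2.65543057e-02
 7.72381328e+01 1.22347875e+01]
```

View pics/w1.png

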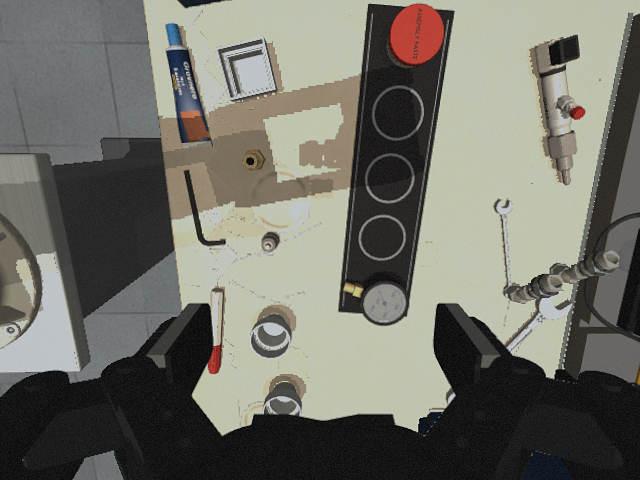

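The wrist view shows the rings at px (398,112), (390,178) and (382,237). The adaptor is at (254,160), the nut at (270,242), and the cups at (271,337) and (283,405).

```bash
cat >> h.py <<'E'
def rings(im,m,T,guess,dia,z,thr,lo=.85,hi=1.12):
    """bright pixels near a circle of given diameter about guess on plane z -> fitted circle"""
    g=cv2.cvtColor(im,cv2.COLOR_RGB2GRAY); ys,xs=np.nonzero(g>thr); P=pt(m,T,np.c_[xs,ys],z); c=np.array(guess)
    for _ in range(5):
        r=np.linalg.norm(P-c,axis=1); k=(r>dia/2*lo)&(r<dia/2*hi)
        f=circ(P[k]); c=f[:2]; lo,hi=max(lo,.88),min(hi,1.1)
    return f,k.sum()
E
python3 - <<'E'
from h import *
im=cv2.imread('pics/w1.png')[:,:,::-1].copy();m=eyes.camera_model('wrist');T=np.load('w1.npz')['T']
for p in [(398,112),(390,178),(382,237)]:
    g=pt(m,T,p,.003)[0]; print('w ring',g.round(3),rings(im,m,T,g,.0625,.003,90))
for n,p,z in [('ad',(254,160),.035),('nut',(270,243),.035),('A',(271,337),.046),('B',(283,405),.046),('tub',(417,34),.042)]:print(n,pt(m,T,p,z)[0].round(4))
im=cv2.imread('pics/top0.png')[:,:,::-1].copy();m=eyes.camera_model('top');T=np.linalg.inv(m['view'])
for p in [(262,207),(300,209),(338,212)]:
    g=pt(m,T,p,.003)[0]; print('t ring',g.round(3),rings(im,m,T,g,.0625,.003,75))
E
```

```text
w ring [0.609 0.209] (array([0.6081, 0.2079, 0.061 ]), np.int64(217))
w ring [0.603 0.128] (array([0.6016, 0.1278, 0.0608]), np.int64(228))
w ring [0.595 0.049] (array([0.5949, 0.048 , 0.0611]), np.int64(358))
ad [0.4327 0.1538]
nut [0.4473 0.0501]
A [ 0.4447 -0.0781]
B [ 0.4573 -0.1857]
tub [0.6174 0.2854]
t ring [0.612 0.208] (array([0.6117, 0.2093, 0.0608]), np.int64(148))
t ring [0.605 0.128] (array([0.6051, 0.1295, 0.0608]), np.int64(170))
t ring [0.597 0.048] (array([0.5986, 0.0496, 0.0608]), np.int64(171))
```

```bash
python3 -m inch '[[[-0.42,0.22,-0.95,0,0,0.08,0.7],[-0.42,0.22,-0.95,0,0,0,0.7],[-0.42,0.22,-0.95,0,0,0,0.7],[-0.42,0.22,-0.95,0,0,0,0.7],[-0.42,0.22,-0.95,0,0,0,0.7],[-0.42,0.22,-0.95,0,0,0,0.7],[-0.42,0.22,-0.95,0,0,0,0.7],[-0.42,0.22,-0.95,0,0,0,0.7],[0,0,0,0,0,0,0.7],[0,0,0,0,0,0,0.7],[0,0,0,0,0,0,0.7]]]'
python3 - <<'E'
from h import *
im,m,T=snap('wrist');cv2.imwrite('pics/w2.png',im[:,:,::-1]);np.savez('w2.npz',T=T)
E
```

```text
time: 3.4
tcp_pos: [0.4341, 0.1554, 0.1613]
tcp_rot: [179.9, -0.0, 90.1]
ft_force: [0.6, 0.2, -0.7]
width: 0.698
finger_force: 0.0
```

View pics/w2.png

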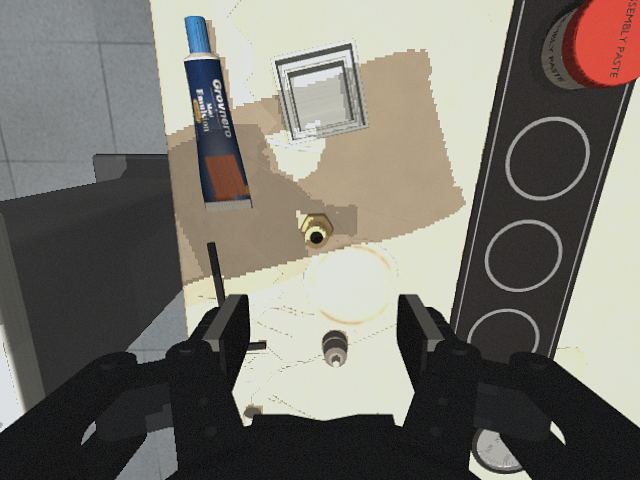

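The wrist close-up shows the adaptor's bore at (317,237), its hexagon at (317,228), the nut's tip at (336,358), and the rings at (547,158) and (523,256).

```bash
python3 - <<'E'
from h import *
im=cv2.imread('pics/w2.png')[:,:,::-1].copy();m=eyes.camera_model('wrist');T=np.load('w2.npz')['T']
for n,p,z in [('ad bore',(317,237),.035),('hex',(317.5,229),.012),('nut tip',(336,359),.038)]:print(n,pt(m,T,p,z)[0].round(4))
g=cv2.cvtColor(im,cv2.COLOR_RGB2GRAY)
w=g[222:252,300:335];ys,xs=np.nonzero(w<40);print('bore px',xs.mean()+300,ys.mean()+222,len(xs))
for p in [(547,158),(523,256)]:
    c=pt(m,T,p,.003)[0]; print(c.round(4),rings(im,m,T,c,.0625,.003,110))
E
```

```text
ad bore [0.4288 0.1531]
hex [0.4289 0.1536]
nut tip [0.4442 0.0509]
bore px 316.1142857142857 237.23809523809524 105
[0.6088 0.209 ] (array([0.6088, 0.2079, 0.061 ]), np.int64(949))
[0.6024 0.1283] (array([0.6023, 0.1279, 0.0611]), np.int64(773))
```

```bash
python3 -m inch '[[[-0.22,-0.08,-1,0,0,0,0.7],[0,0,-1,0,0,0,0.7],[0,0,-1,0,0,0,0.7],[0,0,-1,0,0,0,0.7],[0,0,-1,0,0,0,0.7],[0,0,-0.6,0,0,0,0.7],[0,0,-0.5,0,0,0,0.7],[0,0,0,0,0,0,0.7],[0,0,0,0,0,0,0],[0,0,0,0,0,0,0],[0,0,0,0,0,0,0],[0,0,0,0,0,0,0]]]' 40
python3 -m inch '[[[0,0,0,0,0,0,0],[0,0,0,0,0,0,0],[0,0,0,0,0,0,0]]]'
```

```text
time: 4.65
tcp_pos: [0.4284, 0.1531, 0.0087]
tcp_rot: [179.9, -0.0, 90.0]
ft_force: [-1.1, -0.8, 8.1]
width: 0.258
finger_force: 38.8
time: 4.95
tcp_pos: [0.4284, 0.1531, 0.0087]
tcp_rot: [179.9, -0.0, 90.0]
ft_force: [-1.6, 0.2, 7.9]
width: 0.255
finger_force: 38.8
```

```bash
python3 -m inch '[[[0,0,1,0,0,0,0],[0,0,1,0,0,0,0],[0.95,-0.6,0.2,0,0,0,0],[0.95,-0.6,0,0,0,0,0],[0.95,-0.6,0,0,0,0,0],[0.95,-0.6,0,0,0,0,0],[0.95,-0.6,0,0,0,0,0],[0.95,-0.6,0,0,0,0,0],[0.98,-0.6,0,0,0,0,0],[0,0,0,0,0,0,0],[0,0,0,0,0,0,0]]]'
```

```text
time: 6.05
tcp_pos: [0.5945, 0.0476, 0.0628]
tcp_rot: [180.0, -0.0, 90.0]
ft_force: [-0.4, 0.0, -1.4]
width: 0.252
finger_force: 39.2
```

```bash
python3 -m inch '[[[0.04,0.02,-0.8,0,0,0,0],[0,0,-0.7,0,0,0,0],[0,0,-0.3,0,0,0,0],[0,0,-0.15,0,0,0,0],[0,0,0,0,0,0,0],[0,0,0,0,0,0,0]]]'
```

```text
time: 6.65
tcp_pos: [0.5958, 0.0485, 0.0144]
tcp_rot: [180.0, -0.0, 90.0]
ft_force: [0.7, -0.5, -0.3]
width: 0.251
finger_force: 39.3
```

```bash
python3 -m inch '[[[0,0,-0.08,0,0,0,0],[0,0,0,0,0,0,0]]]'; python3 -m inch '[[[0,0,-0.06,0,0,0,0],[0,0,0,0,0,0,0]]]'
```

```text
time: 6.85
tcp_pos: [0.5957, 0.0484, 0.0121]
tcp_rot: [180.0, -0.0, 90.0]
ft_force: [-0.1, 0.3, -1.7]
width: 0.253
finger_force: 39.3
time: 7.05
tcp_pos: [0.5958, 0.0483, 0.0117]
tcp_rot: [180.0, -0.0, 90.0]
ft_force: [-4.7, -0.1, 14.0]
width: 0.256
finger_force: 41.7
```

```bash
python3 -m inch '[[[0,0,0.03,0,0,0,0.7],[0,0,0,0,0,0,0.7],[0,0,0,0,0,0,0.7],[0,0,0,0,0,0,0.7],[0,0,1,0,0,0,0.7],[0,0,1,0,0,0,0.7],[0,0,1,0,0,0,0.7],[0,0,1,0,0,0,0.7],[0,0,1,0,0,0,0.7],[0,0,1,0,0,0,0.7],[0,0,0,0,0,0,0.7],[0,0,0,0,0,0,0.7]]]'
python3 - <<'E'
from h import *
im,m,T=snap('wrist');cv2.imwrite('pics/w3.png',im[:,:,::-1]);np.savez('w3.npz',T=T)
for g in [(.5955,.048),(.602,.128)]: print(rings(im,m,T,g,.0625,.003,110))
im,m,T=snap('top');cv2.imwrite('pics/top1.png',im[:,:,::-1])
E
```

```text
time: 8.25
tcp_pos: [0.5956, 0.0484, 0.1612]
tcp_rot: [180.0, -0.0, 90.0]
ft_force: [-0.1, 0.3, -0.1]
width: 0.699
finger_force: 0.0
(array([0.5949, 0.0475, 0.0604]), np.int64(302))
(array([0.6007, 0.1278, 0.0595]), np.int64(298))
```

View pics/w3.png

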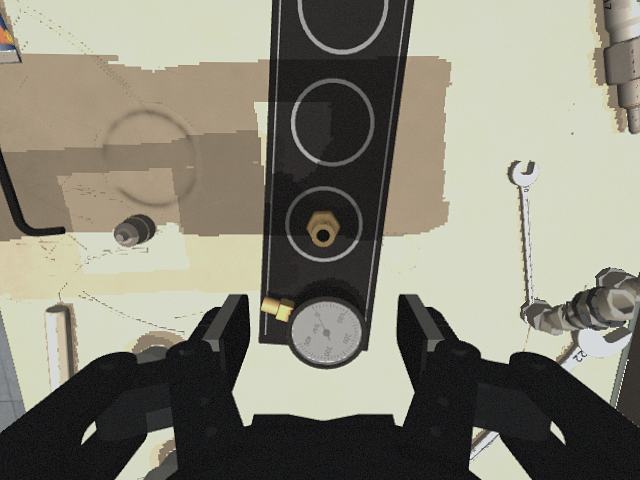

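The adaptor stands upright in the gauge ring: the bore is at (323,236), the hexagon at (323,228) and the ring is centred near (324,224). Next I'll measure the residual offset and the nut.

```bash
python3 - <<'E'
from h import *
im=cv2.imread('pics/w3.png')[:,:,::-1].copy();m=eyes.camera_model('wrist');T=np.load('w3.npz')['T']
g=cv2.cvtColor(im,cv2.COLOR_RGB2GRAY)
for t in (60,75,90):
    for c in [(.5955,.048),(.602,.128)]: print(t,rings(im,m,T,c,.0625,.003,t))
ys,xs=np.nonzero(g[225:248,310:336]<28);print('bore',xs.mean()+310,ys.mean()+225,len(xs),pt(m,T,(xs.mean()+310,ys.mean()+225),.038)[0].round(4))
hsv=cv2.cvtColor(im,cv2.COLOR_RGB2HSV); k=(hsv[...,1]>90)&(hsv[...,2]>60);k[:200]=0;k[255:]=0;k[:,:300]=0;k[:,350:]=0
ys,xs=np.nonzero(k);print('brass x range',xs.min(),xs.max(),ys.min(),ys.max(), pt(m,T,(.5*(xs.min()+xs.max()),229),.015)[0].round(4))
print('ring1',pt(m,T,(342,11),.003)[0].round(4))
c=g[205:255,100:170];cv2.imwrite('pics/c1.png',cv2.resize(np.hstack([im[205:255,100:170],im[200:250,288:358]])[:,:,::-1],None,fx=5,fy=5,interpolation=cv2.INTER_CUBIC))
E
```

```text
60 (array([0.5951, 0.048 , 0.0612]), np.int64(967))
60 (array([0.6016, 0.128 , 0.0612]), np.int64(1230))
75 (array([0.5951, 0.0479, 0.0612]), np.int64(806))
75 (array([0.6016, 0.128 , 0.061 ]), np.int64(1100))
90 (array([0.5951, 0.0479, 0.0612]), np.int64(571))
90 (array([0.6016, 0.128 , 0.0611]), np.int64(912))
bore 322.7227722772277 235.1089108910891 101 [0.5945 0.0482]
brass x range 306 339 211 246 [0.5943 0.0473]
ring1 [0.6079 0.2034]
```

View pics/c1.png

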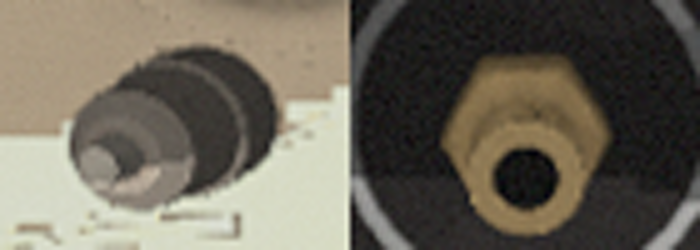

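```bash
python3 - <<'E'
from h import *
m=eyes.camera_model('wrist');T=np.load('w3.npz')['T'];print(pt(m,T,(119.4,237.3),.038)[0].round(4), pt(m,T,(126,235.0),.030)[0].round(4))
print(pt(m,T,(137+5,231-3),.010)[0].round(4))
E
python3 -m inch '[[[-1,0,0,0,0,0,0.7],[-1,0,0,0,0,0,0.7],[-1,0,0,0,0,0,0.7],[-1,0,0,0,0,0,0.7],[-1,0,0,0,0,0,0.7],[-1,0,0,0,0,0,0.7],[0,0,0,0,0,0,0.7],[0,0,0,0,0,0,0.7]]]'
python3 - <<'E'
from h import *
im,m,T=snap('wrist');cv2.imwrite('pics/w4.png',im[:,:,::-1]);np.savez('w4.npz',T=T)
cv2.imwrite('pics/c2.png',cv2.resize(im[200:280,270:370,::-1],None,fx=6,fy=6,interpolation=cv2.INTER_CUBIC))
E
```

```text
[0.4447 0.0462] [0.4454 0.0459]
[0.4482 0.0465]
time: 9.15
tcp_pos: [0.4452, 0.0483, 0.1605]
tcp_rot: [-180.0, 0.0, 90.0]
ft_force: [0.7, -0.8, 0.0]
width: 0.698
finger_force: 0.0
```

View pics/c2.png

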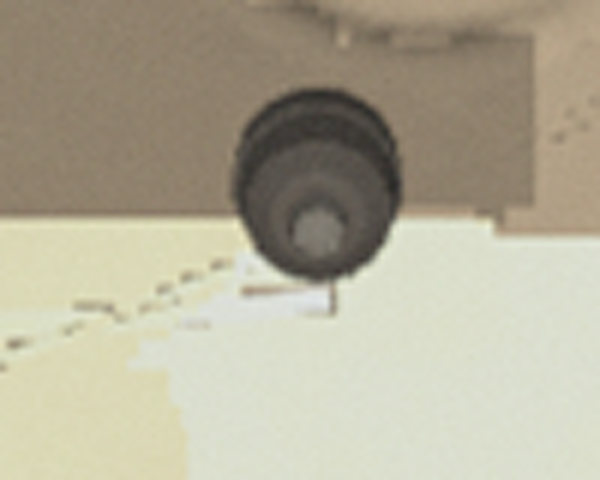

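The nut's tip is at px (323,238) and the body centre about (323,229).

```bash
python3 - <<'E'
from h import *
m=eyes.camera_model('wrist');T=np.load('w4.npz')['T'];print(pt(m,T,(323,238.3),.038)[0].round(4), pt(m,T,(323,229),.010)[0].round(4))
E
```

```text
[0.4441 0.0459] [0.4441 0.0462]
```

```bash
python3 -m inch '[[[0,-0.09,-1,0,0,0,0.7],[0,0,-1,0,0,0,0.7],[0,0,-1,0,0,0,0.7],[0,0,-1,0,0,0,0.7],[0,0,-1,0,0,0,0.7],[0,0,-0.8,0,0,0,0.6],[0,0,-0.5,0,0,0,0.6],[0,0,0,0,0,0,0.6],[0,0,0,0,0,0,0.6]]]' 40
python3 -m inch '[[[0,0,0,0,0,0,0],[0,0,0,0,0,0,0],[0,0,0,0,0,0,0],[0,0,0,0,0,0,0],[0,0,0,0,0,0,0],[0,0,0,0,0,0,0]]]'
```

```text
time: 10.1
tcp_pos: [0.4459, 0.0461, 0.0036]
tcp_rot: [-180.0, 0.0, 90.0]
ft_force: [0.0, 1.2, -0.8]
width: 0.605
finger_force: 0.0
time: 10.7
tcp_pos: [0.4463, 0.0462, 0.0046]
tcp_rot: [179.9, -0.0, 90.0]
ft_force: [-0.5, -0.4, 5.0]
width: 0.239
finger_force: 38.9
```

```bash
python3 -m inch '[[[0,0,1,0,0,0,0],[0,0,1,0,0,0,0],[0.93,0.92,0.2,0,0,0,0],[0.93,0.92,0,0,0,0,0],[0.93,0.92,0,0,0,0,0],[0.93,0.92,0,0,0,0,0],[0.93,0.92,0,0,0,0,0],[0.93,0.93,0,0,0,0,0],[0.93,0.93,0,0,0,0,0],[0,0,0,0,0,0,0],[0,0,0,0,0,0,0]]]'
```

```text
time: 11.8
tcp_pos: [0.608, 0.2078, 0.0587]
tcp_rot: [-180.0, 0.0, 90.1]
ft_force: [-0.2, -0.4, 0.2]
width: 0.244
finger_force: 39.5
```

```bash
python3 -m inch '[[[0.05,0,-0.9,0,0,0,0],[0,0,-0.7,0,0,0,0],[0,0,-0.3,0,0,0,0],[0,0,0,0,0,0,0],[0,0,0,0,0,0,0]]]'; python3 -m inch '[[[0,0,-0.06,0,0,0,0],[0,0,0,0,0,0,0]]]'
```

```text
time: 12.3
tcp_pos: [0.6093, 0.2074, 0.0112]
tcp_rot: [-180.0, 0.0, 90.0]
ft_force: [-1.2, 0.3, 0.8]
width: 0.238
finger_force: 39.5
time: 12.5
tcp_pos: [0.6098, 0.2077, 0.0101]
tcp_rot: [179.9, -0.0, 90.0]
ft_force: [0.5, -0.4, -0.1]
width: 0.24
finger_force: 39.5
```

```bash
python3 -m inch '[[[0,0,-0.06,0,0,0,0],[0,0,0,0,0,0,0]]]'; python3 -m inch '[[[0,0,-0.04,0,0,0,0],[0,0,0,0,0,0,0]]]'
```

```text
time: 12.7
tcp_pos: [0.6095, 0.2077, 0.0081]
tcp_rot: [180.0, -0.0, 90.0]
ft_force: [0.8, -0.4, -0.9]
width: 0.239
finger_force: 39.5
time: 12.9
tcp_pos: [0.6096, 0.2077, 0.0076]
tcp_rot: [180.0, -0.0, 90.0]
ft_force: [-2.4, 0.5, 5.7]
width: 0.239
finger_force: 40.1
```

```bash
python3 -m inch '[[[0,0,0.02,0,0,0,0.6],[0,0,0,0,0,0,0.6],[0,0,0,0,0,0,0.6],[0,0,0,0,0,0,0.6],[0,0,1,0,0,0,0.6],[0,0,1,0,0,0,0.7],[0,0,1,0,0,0,0.7],[0,0,1,0,0,0,0.7],[0,0,1,0,0,0,0.7],[0,0,1,0,0,0,0.7],[0,0,0,0,0,0,0.7],[0,0,0,0,0,0,0.7]]]'
python3 - <<'E'
from h import *
im,m,T=snap('wrist');cv2.imwrite('pics/w5.png',im[:,:,::-1]);np.savez('w5.npz',T=T)
for t in (75,95,110):
    for c in [(.608,.208),(.602,.128),(.595,.048)]: print(t,rings(im,m,T,c,.0625,.003,t))
cv2.imwrite('pics/c3.png',cv2.resize(im[180:290,250:400,::-1],None,fx=5,fy=5,interpolation=cv2.INTER_CUBIC))
E
```

```text
time: 14.1
tcp_pos: [0.6096, 0.2077, 0.1578]
tcp_rot: [180.0, -0.0, 90.0]
ft_force: [0.3, -0.1, -0.9]
width: 0.704
finger_force: 0.0
75 (array([0.6084, 0.2074, 0.0611]), np.int64(844))
75 (array([0.6018, 0.1274, 0.0612]), np.int64(880))
75 (array([0.5952, 0.0474, 0.061 ]), np.int64(619))
95 (array([0.6084, 0.2074, 0.0612]), np.int64(524))
95 (array([0.6018, 0.1274, 0.0612]), np.int64(793))
95 (array([0.5952, 0.0474, 0.0611]), np.int64(547))
110 (array([0.6083, 0.2074, 0.0612]), np.int64(313))
110 (array([0.6017, 0.1273, 0.0612]), np.int64(715))
110 (array([0.5952, 0.0474, 0.061 ]), np.int64(491))
```

View pics/c3.png

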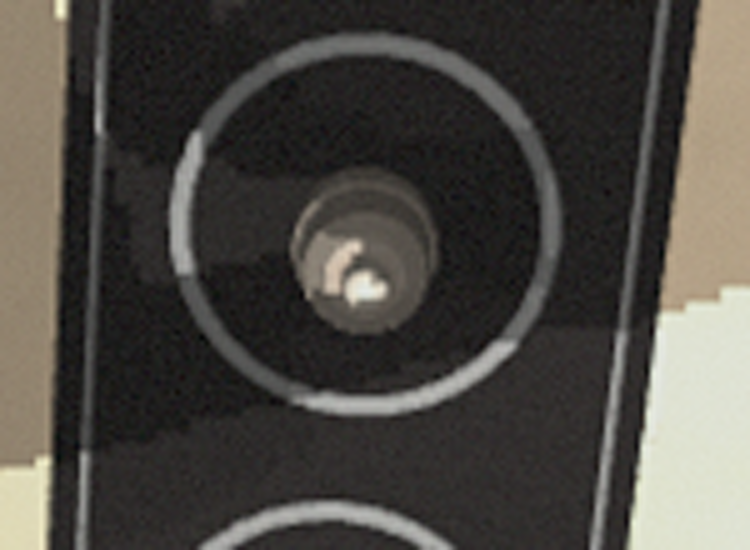

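The nut stands upright, its tip at px (323.4,237.4), which is the ring centre to within about 0.5 mm. Next, the cups.

```bash
python3 -m inch '[[[-0.54,-0.95,0.2,0,0,0,1],[-0.54,-0.95,0,0,0,0,1],[-0.54,-0.95,0,0,0,0,1],[-0.54,-0.95,0,0,0,0,1],[-0.54,-0.95,0,0,0,0,1],[-0.54,-0.95,0,0,0,0,1],[-0.54,-0.95,0,0,0,0,1],[-0.54,-0.95,0,0,0,0,1],[-0.54,-0.95,0,0,0,0,1],[-0.54,-0.95,0,0,0,0,1],[-0.54,-0.95,0,0,0,0,1],[-0.54,-0.95,0,0,0,0,1]]]'
python3 -m inch '[[[0,0,0,0,0,0,1],[0,0,0,0,0,0,1]]]'
python3 - <<'E'
from h import *
im,m,T=snap('wrist');cv2.imwrite('pics/w6.png',im[:,:,::-1]);np.savez('w6.npz',T=T)
E
```

```text
time: 15.35
tcp_pos: [0.4459, -0.0781, 0.1613]
tcp_rot: [-179.9, -0.0, 90.0]
ft_force: [0.4, -0.1, 0.9]
width: 1.002
finger_force: 0.0
time: 15.55
tcp_pos: [0.4468, -0.0776, 0.1617]
tcp_rot: [-179.9, -0.0, 89.9]
ft_force: [-0.1, -0.5, 0.1]
width: 1.001
finger_force: 0.0
```

View pics/w6.png

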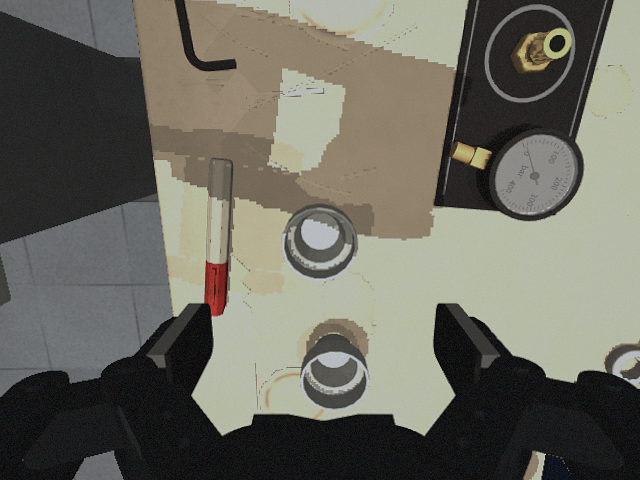

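Cup A's rim spans px x 283–357 with its bottom edge at y≈278. Cup B's rim spans x 301–369, bottom edge y≈408.

```bash
cat >> h.py <<'E'
def crop(im,x0,y0,w,h,f,name): cv2.imwrite(name,cv2.resize(im[y0:y0+h,x0:x0+w,::-1],None,fx=f,fy=f,interpolation=cv2.INTER_CUBIC))
E
python3 - <<'E'
from h import *
im=cv2.imread('pics/w6.png')[:,:,::-1].copy();m=eyes.camera_model('wrist');T=np.load('w6.npz')['T']
crop(im,270,190,110,100,6,'pics/c4.png')
print(pt(m,T,[(283,243),(357,243),(320,278.5),(335,408),(301,377),(369,377)],.046).round(4))
E
```

```text
[[ 0.4167 -0.0816]
 [ 0.4702 -0.0816]
 [ 0.4434 -0.1091]
 [ 0.4555 -0.2229]
 [ 0.428  -0.1936]
 [ 0.4826 -0.1934]]
```

View pics/c4.png

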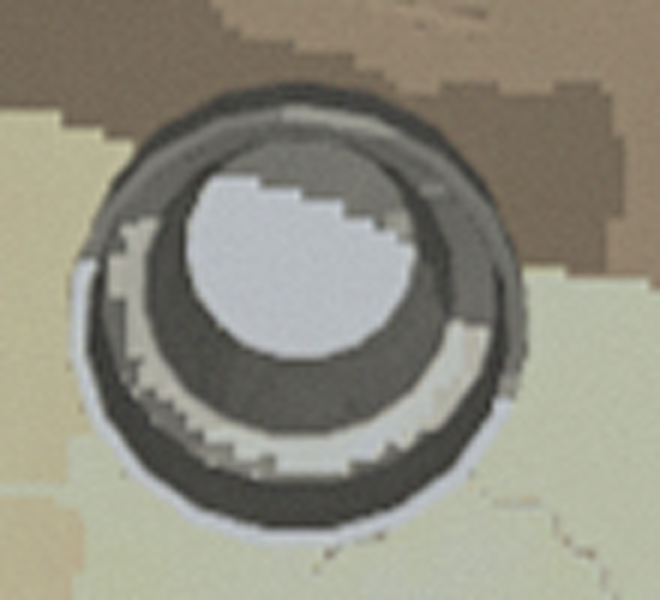

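The rim runs from left px 281.7 to right 357.7, and from top 207.8 to bottom 280.8.

```bash
python3 - <<'E'
from h import *
m=eyes.camera_model('wrist');T=np.load('w6.npz')['T']
p=pt(m,T,[(281.7,243),(357.7,243),(319.7,280.8),(319.7,207.8)],.046);print(p.round(4),circ(p))
E
```

```text
[[ 0.4157 -0.0816]
 [ 0.4707 -0.0816]
 [ 0.4432 -0.1109]
 [ 0.4433 -0.0558]] [ 0.4432 -0.0834  0.0551]
```

```bash
python3 -m inch '[[[-0.1,-0.22,-0.7,0,0,0,1],[0,0,-1,0,0,0,1],[0,0,-1,0,0,0,1],[0,0,-1,0,0,0,1],[0,0,-1,0,0,0,1],[0,0,-0.7,0,0,0,1],[0,0,-0.5,0,0,0,1],[0,0,0,0,0,0,1],[0,0,0,0,0,0,0.3],[0,0,0,0,0,0,0.3],[0,0,0,0,0,0,0.3],[0,0,0,0,0,0,0.3]]]' 25
python3 -m inch '[[[0,0,0,0,0,0,0.3],[0,0,0,0,0,0,0.3],[0,0,0,0,0,0,0.3]]]'
```

```text
time: 16.8
tcp_pos: [0.4457, -0.0829, 0.016]
tcp_rot: [179.9, 0.0, 90.0]
ft_force: [-0.6, 2.4, 7.6]
width: 0.632
finger_force: 26.7
time: 17.1
tcp_pos: [0.4457, -0.0829, 0.016]
tcp_rot: [179.9, 0.0, 90.0]
ft_force: [-1.3, 1.5, 7.1]
width: 0.637
finger_force: 26.7
```

```bash
python3 -m inch '[[[0,0,1,0,0,0,0.3],[0,0,1,0,0,0,0.3],[0.7,0.94,0.8,0,0,0,0.3],[0.7,0.94,0,0,0,0,0.3],[0.7,0.94,0,0,0,0,0.3],[0.7,0.94,0,0,0,0,0.3],[0.7,0.94,0,0,0,0,0.3],[0.7,0.94,0,0,0,0,0.3],[0.7,0.94,0,0,0,0,0.3],[0.7,0.94,0,0,0,0,0.3],[0.7,0.94,0,0,0,0,0.3],[0,0,0,0,0,0,0.3]]]'
python3 -m inch '[[[0,0,0,0,0,0,0.3],[0,0,0,0,0,0,0.3]]]'
```

```text
time: 18.3
tcp_pos: [0.605, 0.1312, 0.0858]
tcp_rot: [179.8, -0.1, 90.1]
ft_force: [-0.4, 0.8, -0.6]
width: 0.64
finger_force: 27.2
time: 18.5
tcp_pos: [0.6016, 0.1279, 0.085]
tcp_rot: [-180.0, 0.0, 90.0]
ft_force: [-0.8, -0.9, -0.5]
width: 0.634
finger_force: 27.2
```

```bash
python3 -m inch '[[[0.05,0,-0.9,0,0,0,0.3],[0,0,-0.9,0,0,0,0.3],[0,0,-0.5,0,0,0,0.3],[0,0,-0.15,0,0,0,0.3],[0,0,0,0,0,0,0.3],[0,0,0,0,0,0,0.3]]]'; python3 -m inch '[[[0,0,-0.08,0,0,0,0.3],[0,0,0,0,0,0,0.3]]]';python3 -m inch '[[[0,0,-0.04,0,0,0,0.3],[0,0,0,0,0,0,0.3]]]'
```

```text
time: 19.1
tcp_pos: [0.6042, 0.1285, 0.0246]
tcp_rot: [179.9, -0.0, 90.0]
ft_force: [-0.2, -0.2, -0.6]
width: 0.635
finger_force: 27.2
time: 19.3
tcp_pos: [0.604, 0.1287, 0.0222]
tcp_rot: [180.0, -0.0, 90.0]
ft_force: [0.3, -0.7, -0.6]
width: 0.634
finger_force: 27.2
time: 19.5
tcp_pos: [0.6038, 0.1287, 0.0209]
tcp_rot: [180.0, -0.0, 90.0]
ft_force: [0.8, 0.9, -0.4]
width: 0.634
finger_force: 27.2
```

```bash
python3 -m inch '[[[-0.04,-0.02,-0.04,0,0,0,0.3],[0,0,0,0,0,0,0.3]]]';python3 -m inch '[[[0,0,-0.04,0,0,0,0.3],[0,0,0,0,0,0,0.3]]]';python3 -m inch '[[[0,0,-0.04,0,0,0,0.3],[0,0,0,0,0,0,0.3]]]'
```

```text
time: 19.7
tcp_pos: [0.6024, 0.128, 0.0196]
tcp_rot: [-180.0, 0.0, 90.0]
ft_force: [-0.6, -1.1, -1.5]
width: 0.637
finger_force: 27.2
time: 19.9
tcp_pos: [0.6027, 0.1281, 0.0191]
tcp_rot: [-180.0, 0.0, 90.0]
ft_force: [-1.3, -1.0, 4.9]
width: 0.634
finger_force: 27.5
time: 20.1
tcp_pos: [0.6027, 0.1281, 0.019]
tcp_rot: [-180.0, -0.0, 90.0]
ft_force: [-5.2, -1.6, 14.8]
width: 0.634
finger_force: 28.5
```

Down on the mat; release, retreat and check.

```bash
python3 -m inch '[[[0,0,0.04,0,0,0,1],[0,0,0,0,0,0,1],[0,0,0,0,0,0,1],[0,0,0,0,0,0,1],[0,0,1,0,0,0,1],[0,0,1,0,0,0,1],[0,0,1,0,0,0,1],[0,0,1,0,0,0,1],[0,0,1,0,0,0,1],[0,0,0.7,0,0,0,1],[0,0,0,0,0,0,1],[0,0,0,0,0,0,1]]]'
python3 - <<'E'
from h import *
im,m,T=snap('wrist');cv2.imwrite('pics/w7.png',im[:,:,::-1]);np.savez('w7.npz',T=T)
for t in (75,95,110): print(t,rings(im,m,T,(.602,.128),.0625,.003,t))
crop(im,260,180,120,110,6,'pics/c5.png')
E
```

```text
time: 21.3
tcp_pos: [0.6026, 0.1281, 0.1609]
tcp_rot: [180.0, -0.0, 90.0]
ft_force: [0.4, -0.1, -0.7]
width: 1.0
finger_force: 0.0
75 (array([0.602 , 0.1269, 0.0617]), np.int64(1158))
95 (array([0.602 , 0.1268, 0.0614]), np.int64(850))
110 (array([0.6012, 0.1253, 0.0601]), np.int64(569))
```

View pics/c5.png

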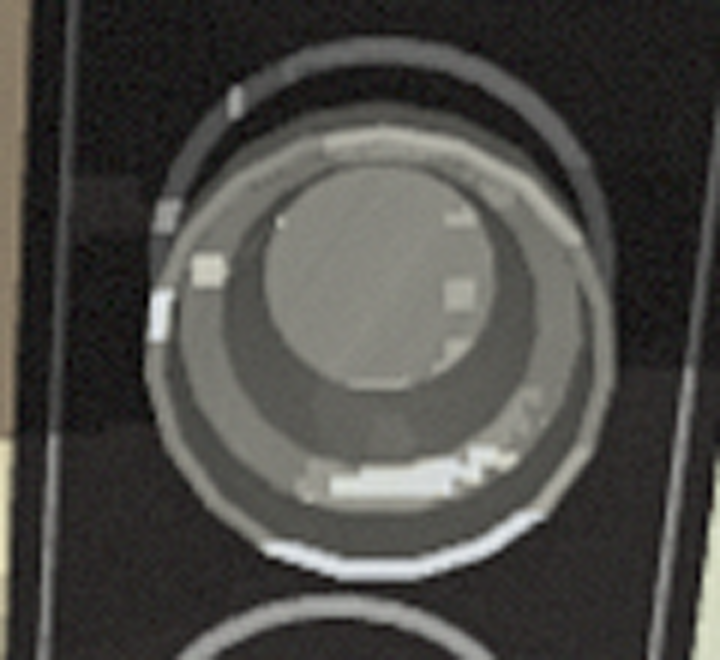

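Cup A stands in the middle ring. Its rim spans px x 284.3–362.8 and y 200.8–276.7, and the ring's arc shows evenly above it.

```bash
python3 - <<'E'
from h import *
m=eyes.camera_model('wrist');T=np.load('w7.npz')['T']
p=pt(m,T,[(284.3,239),(362.8,239),(323.5,276.7),(323.5,200.8)],.049);print(circ(p))
p=pt(m,T,[(285,223),(362,223),(323.5,186)],.003);print(p.round(4))
E
python3 -m inch '[[[-0.5,-1,0.1,0,0,0,1],[-0.5,-1,0,0,0,0,1],[-0.5,-1,0,0,0,0,1],[-0.5,-1,0,0,0,0,1],[-0.5,-1,0,0,0,0,1],[-0.5,-1,0,0,0,0,1],[-0.5,-1,0,0,0,0,1],[-0.5,-1,0,0,0,0,1],[-0.5,-1,0,0,0,0,1],[-0.5,-1,0,0,0,0,1],[-0.5,-1,0,0,0,0,1],[-0.3,-1,0,0,0,0,1]]]'
python3 -m inch '[[[0,-0.7,0,0,0,0,1],[0,0,0,0,0,0,1],[0,0,0,0,0,0,1],[0,0,0,0,0,0,1]]]'
python3 - <<'E'
from h import *
im,m,T=snap('wrist');cv2.imwrite('pics/w8.png',im[:,:,::-1]);np.savez('w8.npz',T=T)
crop(im,260,180,130,120,5,'pics/c6.png')
E
```

```text
[0.602  0.1274 0.0559]
[[0.5701 0.1292]
 [0.6339 0.1293]
 [0.6019 0.1598]]
time: 22.55
tcp_pos: [0.4558, -0.1724, 0.1624]
tcp_rot: [-179.8, -0.1, 90.0]
ft_force: [0.4, 0.2, 0.3]
width: 0.998
finger_force: 0.0
time: 22.95
tcp_pos: [0.4574, -0.1886, 0.1631]
tcp_rot: [-179.9, -0.0, 90.0]
ft_force: [0.9, -0.2, -0.3]
width: 1.003
finger_force: 0.0
```

View pics/c6.png

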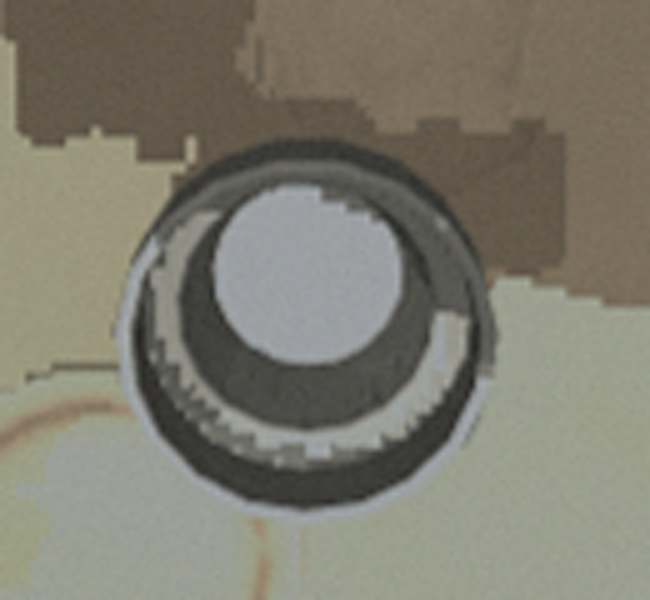

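Cup B's rim spans px x 283.6–359 and y 211.8–284.4.

```bash
python3 - <<'E'
from h import *
m=eyes.camera_model('wrist');T=np.load('w8.npz')['T']
print(circ(pt(m,T,[(283.6,247),(359,247),(321.3,284.4),(321.3,211.8)],.046)))
E
```

```text
[ 0.455  -0.1976  0.0553]
```

```bash
python3 -m inch '[[[-0.05,-0.34,-0.6,0,0,0,1],[0,0,-1,0,0,0,1],[0,0,-1,0,0,0,1],[0,0,-1,0,0,0,1],[0,0,-1,0,0,0,1],[0,0,-0.7,0,0,0,1],[0,0,-0.5,0,0,0,1],[0,0,0,0,0,0,1],[0,0,0,0,0,0,0.3],[0,0,0,0,0,0,0.3],[0,0,0,0,0,0,0.3],[0,0,0,0,0,0,0.3]]]' 25
python3 -m inch '[[[0,0,0,0,0,0,0.3],[0,0,0,0,0,0,0.3],[0,0,0,0,0,0,0.3]]]'
```

```text
time: 24.2
tcp_pos: [0.4571, -0.1981, 0.02]
tcp_rot: [179.9, 0.0, 90.0]
ft_force: [-1.6, 1.7, 7.1]
width: 0.654
finger_force: 26.0
time: 24.5
tcp_pos: [0.4571, -0.1981, 0.0199]
tcp_rot: [179.9, 0.0, 90.0]
ft_force: [0.0, 1.5, 6.8]
width: 0.653
finger_force: 26.0
```

```bash
python3 -m inch '[[[0,0,1,0,0,0,0.3],[0,0,1,0,0,0,0.3],[0,0,1,0,0,0,0.3],[0.45,1,0.7,0,0,0,0.3],[0.45,1,0,0,0,0,0.3],[0.45,1,0,0,0,0,0.3],[0.45,1,0,0,0,0,0.3],[0.45,1,0,0,0,0,0.3],[0.45,1,0,0,0,0,0.3],[0.45,1,0,0,0,0,0.3],[0.45,1,0,0,0,0,0.3],[0.45,1,0,0,0,0,0.3]]]'
python3 -m inch '[[[0.45,1,0,0,0,0,0.3],[0.45,1,0,0,0,0,0.3],[0.45,1,0,0,0,0,0.3],[0.42,0.9,0,0,0,0,0.3],[0,0,0,0,0,0,0.3],[0,0,0,0,0,0,0.3],[0,0,0,0,0,0,0.3],[0,0,0,0,0,0,0.3]]]'
```

```text
time: 25.7
tcp_pos: [0.5583, 0.0282, 0.112]
tcp_rot: [179.9, -0.0, 90.0]
ft_force: [0.5, 0.1, -0.3]
width: 0.653
finger_force: 27.1
time: 26.5
tcp_pos: [0.6016, 0.1238, 0.1114]
tcp_rot: [-180.0, 0.0, 90.0]
ft_force: [-0.1, -0.0, -0.3]
width: 0.654
finger_force: 27.1
```

```bash
python3 -m inch '[[[0.04,0.13,0,0,0,0,0.3],[0,0,-0.8,0,0,0,0.3],[0,0,0,0,0,0,0.3],[0,0,0,0,0,0,0.3]]]'
```

```text
time: 26.9
tcp_pos: [0.6026, 0.1276, 0.0912]
tcp_rot: [-179.9, 0.0, 90.0]
ft_force: [0.9, 0.3, 0.1]
width: 0.655
finger_force: 27.1
```

```bash
python3 -m inch '[[[0,-0.02,-0.5,0,0,0,0.3],[0,0,-0.5,0,0,0,0.3],[0,0,-0.3,0,0,0,0.3],[0,0,0,0,0,0,0.3],[0,0,0,0,0,0,0.3]]]';python3 -m inch '[[[0,0,-0.25,0,0,0,0.3],[0,0,0,0,0,0,0.3]]]'
```

```text
time: 27.4
tcp_pos: [0.6028, 0.1273, 0.0584]
tcp_rot: [-180.0, 0.0, 90.0]
ft_force: [0.0, 0.2, -1.3]
width: 0.656
finger_force: 27.1
time: 27.6
tcp_pos: [0.6027, 0.1273, 0.0521]
tcp_rot: [-180.0, 0.0, 90.0]
ft_force: [-1.0, -0.5, -1.2]
width: 0.653
finger_force: 27.1
```

```bash
python3 -m inch '[[[0,0,-0.2,0,0,0,0.3],[0,0,0,0,0,0,0.3]]]';python3 -m inch '[[[0,0,-0.1,0,0,0,0.3],[0,0,0,0,0,0,0.3]]]';python3 -m inch '[[[0,0,-0.06,0,0,0,0.3],[0,0,0,0,0,0,0.3]]]'
```

```text
time: 27.8
tcp_pos: [0.6026, 0.1273, 0.047]
tcp_rot: [-180.0, 0.0, 90.0]
ft_force: [-0.4, 0.7, -0.5]
width: 0.653
finger_force: 27.1
time: 28.0
tcp_pos: [0.6028, 0.1273, 0.0448]
tcp_rot: [-180.0, 0.0, 90.0]
ft_force: [0.7, 0.6, 0.3]
width: 0.653
finger_force: 27.1
time: 28.2
tcp_pos: [0.6029, 0.1273, 0.0434]
tcp_rot: [-180.0, 0.0, 90.0]
ft_force: [-0.4, -1.0, -0.5]
width: 0.652
finger_force: 27.1
```

```bash
python3 -m inch '[[[0,0,-0.04,0,0,0,0.3],[0,0,0,0,0,0,0.3]]]';python3 -m inch '[[[0,0,-0.04,0,0,0,0.3],[0,0,0,0,0,0,0.3]]]'
```

```text
time: 28.4
tcp_pos: [0.603, 0.1273, 0.0426]
tcp_rot: [180.0, 0.0, 90.0]
ft_force: [-1.2, -0.3, 1.2]
width: 0.651
finger_force: 27.2
time: 28.6
tcp_pos: [0.6032, 0.1274, 0.0424]
tcp_rot: [180.0, -0.0, 90.0]
ft_force: [-3.1, -0.8, 7.9]
width: 0.648
finger_force: 27.8
```

```bash
python3 -m inch '[[[0,0,0.02,0,0,0,1],[0,0,0,0,0,0,1],[0,0,0,0,0,0,1],[0,0,0,0,0,0,1],[0,0,1,0,0,0,1],[0,0,1,0,0,0,1],[0,0,1,0,0,0,1],[0,0,1,0,0,0,1],[0,0,1,0,0,0,1],[0,0,1,0,0,0,1],[0,0,0,0,0,0,1],[0,0,0,0,0,0,1]]]'
python3 - <<'E'
from h import *
im,m,T=snap('wrist');cv2.imwrite('pics/w9.png',im[:,:,::-1]);np.savez('w9.npz',T=T)
s,_,_=snap('side');a=s[190:330,210:410]
cv2.imwrite('pics/f.png',np.hstack([cv2.resize(im[40:440,120:540],(400,381)),cv2.resize(a,(400,280))if 0 else cv2.resize(a,(400,381))])[:,:,::-1])
E
```

```text
time: 29.8
tcp_pos: [0.6031, 0.1274, 0.1922]
tcp_rot: [180.0, -0.0, 90.0]
ft_force: [0.1, -0.7, 0.3]
width: 0.999
finger_force: 0.0
```

View pics/f.png

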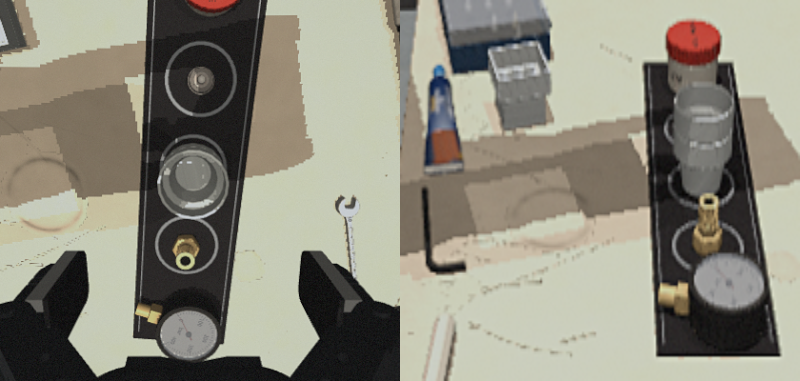

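The final view shows the nut (200,80), the nested cups (192,182) and the adaptor (186,250) each upright in the right ring. The tub, gauge and square cup look undisturbed.

```bash
python3 -c "
from workcell import workorder
print(workorder.finish_job())"
```

```text
the job is handed in; nothing more can be done
None
```

The job is handed in at about 30 s: the adaptor stands in the gauge ring, the nut in the tub ring and the nested round cups in the middle ring, each within about 1 mm of centre, with the square cup, gauge and tub untouched.

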